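# Flip a power board onto the inspection plate

## Task

The power board is lying with its parts underneath. Turn it over for inspection without picking it up: with the fingertips push it against the front edge of the inspection plate, tip it up on that edge and over so that it lands on the plate with its parts facing up, then push it along the plate until it sits square and snug against the stop bar. Leave everything else on the bench where it is, and finish with the hand clear.

Things in the scene. Friction and masses are not known exactly. Their poses are not given: they have to be found in the camera images.
- power_board: 60 (own x) x 90 (own y) mm rigid, ~110 g: 5 mm aluminium plate (own x -30 to 24 mm, z -1.5 to 3.5), under it 2 mm green circuit board (x -24 to 30), parts 6 mm proud of it, white connectors flush with the +x edge. Starts aluminium up (z up), origin 9.5 mm above the bench; own +x towards the plate, -x edge bare aluminium 8 to 13 mm above the bench. Parts up on the plate: origin 15.5 mm up
- board_far_edge (a point): middle of the board's long edge at own x = +30 mm, at the height of the board's origin: the connector edge, at the start the one nearest the inspection plate
- board_near_edge (a point): middle of the board's long edge at own x = -30 mm, at the height of the board's origin: the bare aluminium edge, at the start the one farthest from the inspection plate
- inspection_plate: fixed plate 110 mm deep (own x) x 180 wide (own y), aluminium faced with dark rubber, flat top 12 mm above the bench. Origin at bench height, middle of the foot of its upright square front edge; own x runs from there across the plate away from the robot, z up. Aluminium stop bar along the far side, full width: near face at own x = 95 mm, top 20 mm above the bench
- solder_spool: red-flanged spool of solder standing on its end, 52 mm across, 40 mm tall; bystander; origin at the centre of its underside
- flux_bottle: small amber bottle, 32 mm across, 65 mm tall; bystander; origin at the centre of its underside
- battery: block battery, black with an orange top, 27 x 18 x 47 mm tall; bystander; origin at the centre of its underside
- relay_module: blue relay module, 50 x 26 mm, 19 mm tall; bystander; origin at the centre of its underside
- screw_dish: small steel dish, 68 mm across, 22 mm tall; bystander; origin at the centre of its underside
- screwdriver: red-handled screwdriver lying on the bench, 170 mm long; bystander
- tip_cleaner: black round tip cleaner with brass wool, 76 mm across, 39 mm tall; bystander; origin at the centre of its underside

How it is judged (in metres and radians):
On the way, in this order (a step that is already met when the one before it is completed fails the run):
1. the board is tipped up steeply, its lower edge down on the bench against the front edge of the plate (angle between power_board's own z axis and vertical between 0.9 and 1.75 rad and height (world z) of board_far_edge below 0.014 m and x of board_far_edge in the frame of inspection_plate between -0.025 and 0.004 m), for 0.04 s.
2. the board has come over and lies on the plate with its parts up (angle between power_board's own z axis and vertical above 3.02 rad and height (world z) of power_board between 0.0125 and 0.0185 m and x of power_board in the frame of inspection_plate above 0 m), for 0.2 s.
At the end, for the whole second after the job is handed in: the board lies flat on the plate (within 7 degrees), parts up, square to the stop bar within 5 degrees and against it (centre within 5 mm of the fully home place), wholly or nearly within the plate's width (centre within 65 mm of the plate's middle line), at rest and released (angle between power_board's own z axis and vertical above 3.02 rad and height (world z) of power_board between 0.0125 and 0.0185 m and x of power_board in the frame of inspection_plate between 0.06 and 0.069 m and y of power_board in the frame of inspection_plate between -0.065 and 0.065 m and angle between the x axis of power_board and the x axis of inspection_plate, either way round below 0.09 rad and linear speed of power_board below 0.01 m/s); the robot touches nothing.
It fails at once if the board was picked up: both of its long edges more than 30 mm above the bench (height (world z) of each of board_far_edge, board_near_edge above 0.03 m).
It fails at once if something else on the bench was moved by more than 20 mm (distance of any of solder_spool, flux_bottle, battery, relay_module, screw_dish, screwdriver, tip_cleaner from where it was at the start of the episode above 0.02 m).
It also fails if it takes over 59 s, if anything falls off the work surface, if the arm or the gripper's body presses on something with over 40 N, if the wrist force passes 120 N, or if a joint passes its speed limit or range.

## Robot

A 6-joint arm with a two-finger parallel gripper is mounted at the origin on the work surface. World frame = base frame: x ahead of the robot, y to its left, z up, the work surface at z = 0. Lengths are in mm, angles in rad, forces in N, time in s.
With the tool pointing down it reaches from about 400 to 925 mm from the base axis. Payload 12.5 kg.
Tool frame: the origin (TCP) lies midway between the tips of the shut fingers; the grasp point (between the pads) lies 19 mm behind it; z points along the fingers, y is the line along which they close (so a half turn about z gives the same grasp; the last joint's range is limited). The gripper opens to 95 mm and grips with 3 to 60 N. Pads are 20 mm wide; open, the fingers measure 119 mm over their backs; the gripper's body (75 mm by 180 mm) begins 59 mm behind the grasp point.
Start: joints at [-1.21, 0.491, 1.559, -0, 1.092, -0.106], TCP at [281.294, -558.14, 214.661] pointing down, gripper open.
Joint ranges: [-3.1, 3.1], [-0.84, 2.19], [0.05, 2.79], [-1.13, 4.28], [0.06, 2.93], [-2.69, 2.69]. Speed limits (rad/s): [2.22, 2.22, 2.79, 3.14, 3.14, 3.14].

## Interface

Orientations are given as [roll, pitch, yaw] about the fixed x, y, z axes, in that order (R = Rz(yaw) Ry(pitch) Rx(roll)).
In Python, from cell import env gives the robot as it stands.
- The arm moves only by the tool arm_command, never from a script. Its argument "targets" is a list of rows, each a list of 5 numbers: the shift along the tool's x, y, z in mm, then the turn about the tool's z in degrees, then the opening, from 0 (shut) to 1 (fully open). In form: [[tx, ty, tz, roll, fingers], ...]. A call has 1 to 5 rows; each row is the pose to reach, as a shift and turn from the pose commanded when the call began, along the tool's axes at that moment; what a row does not reach only later rows make up. A row lasts 1/10 s, in which the tool goes at most 50 mm and 8.59 degrees, less where a joint would pass 70% of its speed; a pose out of reach is approached as far as the arm can. A call with a gripper value outside its range is refused whole. The fingers move at their own pace and stop on an object; the grip force is fixed at half the most. Time passes only in rows, so rows that repeat a pose let the fingers close. It gives the time, the measured TCP pose, the force, the opening and the grip force at its end, in the units of the state.
- env.state(): the state, without advancing time (a new reading comes with each control period).
- env.read_camera(name): name is "scene" or "top" or "wrist"; returns a dict with "frame" (400x640x3 uint8, red, green, blue), "vertical_fov" (degrees; the focal length in pixels is half the picture's height over the tangent of half this angle, whatever the lens; pixels are square), "cx", "cy" (the principal point, pixels), "world_from_camera" (4x4, takes a point from camera to world coordinates); the wrist camera has in their place "hand_eye" (4x4, takes a point from camera to tool coordinates, whose origin is the TCP and whose axes are the flange's). Camera axes: x right, y down, z forward; pixel columns grow to the right and rows downward; lengths in mm; the calibration is good to about 2 mm. The wrist camera is an equidistant fisheye: a pixel r from the principal point sees the ray r / f radians off the axis. A picture is of the moment at which its call begins: read the wrist's pose just before it. There is no depth.
- env.job_done(): hands the job in; it is judged then, once.
The state is a dict: "t": time; "joints": joint angles; "qvel": joint speeds; "tau": joint torques, N m; "eef_pos": TCP position; "tcp_rot": TCP orientation; "ft_force": force on the tool from outside, world axes, zero at the start; "moment": the same for the moment, N m; "opening": opening from 0.0 (shut) to 1.0 (fully open); "grip_force": force on a finger pad.
Only numpy, scipy, OpenCV 4.12 (cv2) and the standard library are available. Lean on these libraries where they do the work, as an engineer would, in place of code of your own. Each camera call takes 0.05 s, during which the arm holds its last target. There are 200 camera calls.

## Working session

There is one attempt and no reset: what is moved stays moved. The work goes in short steps, Python scripts to look and compute and a tool call to move; the robot and the scene stay as the last step left them, time stands still between calls to the robot, and variables do not carry over. Pictures are saved under pics/ and viewed, at most 10 in all, crops included, and the job is handed in when it is done.

Besides the shell and the picture viewer there is one more tool, called after "Request:" as name(argument=value, ...), one argument or row to a line, values as JSON. arm_command: Moves the arm, as the interface text tells. Its arguments: {"type":"object","properties":{"targets":{"type":"array","items":{"type":"array","items":{"type":"number"}}}},"required":["targets"]}

```bash
mkdir -p pics; ls
cat > h.py <<'E'
from cell import env
import numpy as np, cv2
from scipy.spatial.transform import Rotation as R
def snap(n,f):
    c=env.read_camera(n); cv2.imwrite('pics/'+f,c['frame'][:,:,::-1]); return c
def ray(c,u,v):
    f=200/np.tan(np.radians(c['vertical_fov'])/2)
    return np.array(c['world_from_camera']),np.array([(u-c['cx'])/f,(v-c['cy'])/f,1])
def onz(c,u,v,z):
    T,d=ray(c,u,v); d=T[:3,:3]@d; o=T[:3,3]; return (o+d*(z-o[2])/d[2]).round(1)
def pix(c,p):
    T=np.array(c['world_from_camera']);q=T[:3,:3].T@(np.array(p,float)-T[:3,3])
    f=200/np.tan(np.radians(c['vertical_fov'])/2); return (q[:2]/q[2]*f+[c['cx'],c['cy']]).round(1)
E
python3 - <<'E'
from h import *
for n in('top','scene'):
    c=snap(n,n+'1.png'); print(n,c['vertical_fov'],np.array(c['world_from_camera']).round(3))
s=env.state();print({k:np.round(v,3) for k,v in s.items()})
E
```

```text
pics
top 56.8961951052066 [[-2.000000e-02 -9.930000e-01  1.140000e-01  4.362380e+02]
 [-1.000000e+00  1.900000e-02 -1.600000e-02  5.271000e+00]
 [ 1.400000e-02 -1.150000e-01 -9.930000e-01  1.033837e+03]
 [ 0.000000e+00  0.000000e+00  0.000000e+00  1.000000e+00]]
scene 46.098193153229616 [[-5.200000e-02  8.210000e-01 -5.680000e-01  1.234705e+03]
 [ 9.990000e-01  4.400000e-02 -2.700000e-02  3.088000e+01]
 [ 3.000000e-03 -5.690000e-01 -8.230000e-01  1.021659e+03]
 [ 0.000000e+00  0.000000e+00  0.000000e+00  1.000000e+00]]
{'t': np.float64(0.1), 'joints': array([-1.21 ,  0.491,  1.559,  0.   ,  1.092, -0.106]), 'qvel': array([ 0.001, -0.001, -0.002, -0.   ,  0.001,  0.001]), 'tau': array([ 3.0000e-03, -6.1362e+01, -2.5860e+01,  6.9000e-02,  4.7000e-02,
       -0.0000e+00]), 'eef_pos': array([ 281.191, -557.919,  214.122]), 'tcp_rot': array([-3.141, -0.   ,  0.467]), 'ft_force': array([-0.279,  0.171,  0.619]), 'moment': array([-0.006,  0.048,  0.027]), 'grip_force': np.float64(0.0), 'opening': np.float64(1.0)}
```

View pics/top1.png

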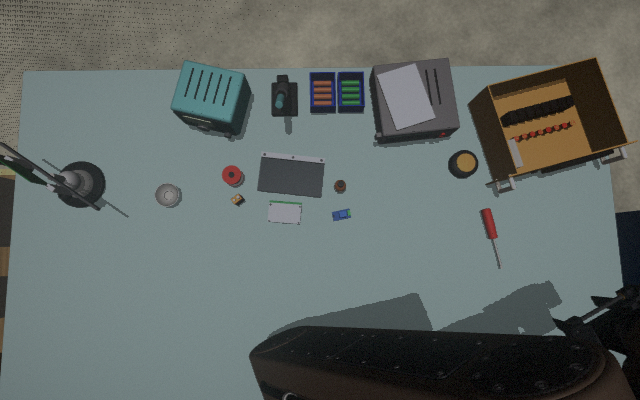

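View pics/scene1.png

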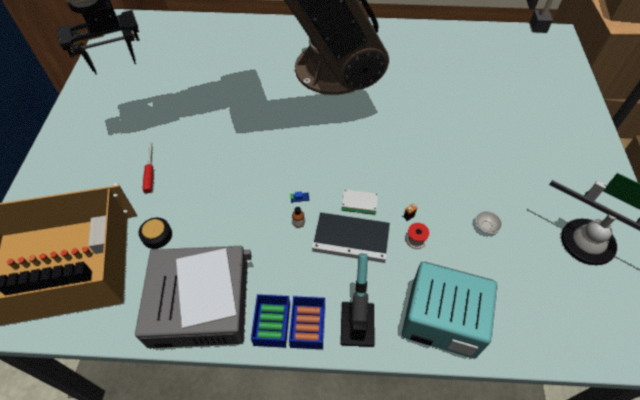

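Top view: plate about (258–325, 152–196), board (267–302, 201–224), with the spool, battery, flux bottle and relay nearby. I'll zoom in for the corners.

Run:
```python
from h import *
a=cv2.imread('pics/top1.png')[140:235,215:365]; b=cv2.imread('pics/scene1.png')[180:270,280:440]
a=cv2.resize(a,None,fx=5,fy=5,interpolation=cv2.INTER_CUBIC)[:475,:750]
cv2.imwrite('pics/tc.png',a); cv2.imwrite('pics/sc.png',cv2.resize(b,None,fx=5,fy=5,interpolation=cv2.INTER_CUBIC))
```

```text
(no output)
```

View pics/tc.png

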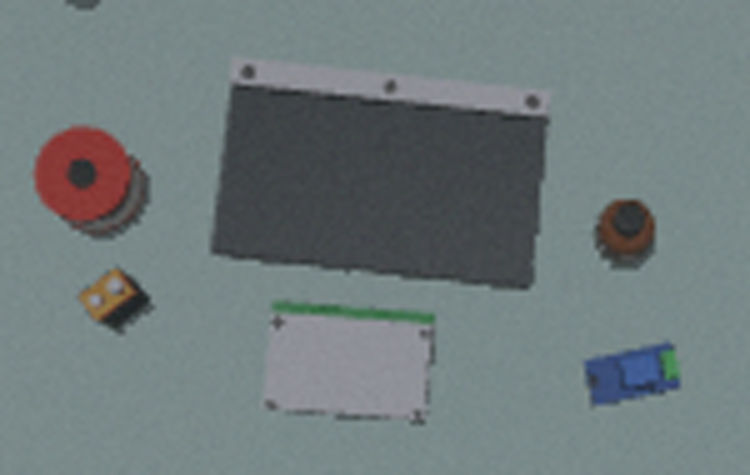

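View pics/sc.png

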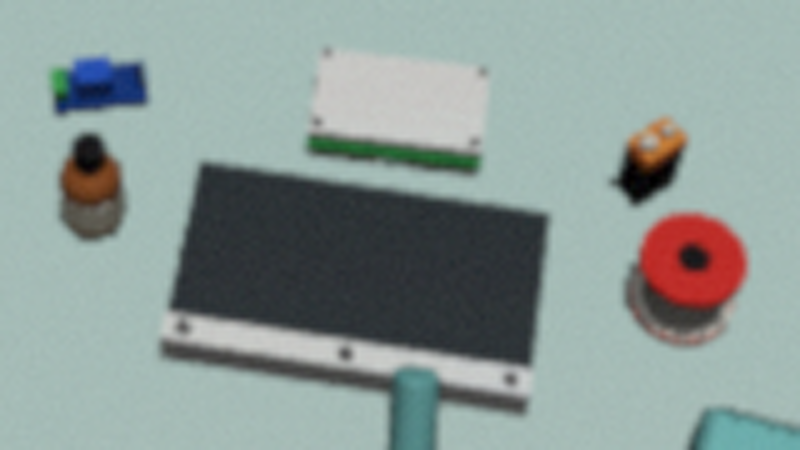

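Top crop: plate front corners are at (213,253) and (532,288), bar near-face ends at (232,86) and (547,118), and aluminium corners at (275,314), (434,323), (264,407), (425,418). In the scene crop the plate front corners are (202,163) and (547,213), and the aluminium corners (323,48), (489,68), (312,133), (480,150).

Run:
```python
from h import *
t=env.read_camera('top'); s=env.read_camera('scene')
T=lambda x,y,z: onz(t,(x+.5)/5-.5+215,(y+.5)/5-.5+140,z)[:2]
S=lambda x,y,z: onz(s,(x+.5)/5-.5+280,(y+.5)/5-.5+180,z)[:2]
print('plate front L,R', T(213,253,12),T(532,288,12),'|',S(547,213,12),S(202,163,12))
print('bar L,R', T(232,86,20),T(547,118,20))
print('board farL,farR,nearL,nearR',T(275,314,13),T(434,323,13),T(264,407,13),T(425,418,13))
print('scene same',S(480,150,13),S(312,133,13),S(489,68,13),S(323,48,13))
print('spool',T(82,174,40),'bat',T(112,292,47),'flux',T(628,217,65),'relay',T(632,375,15))
print('scene spool',S(693,260,40),'bat',S(656,143,47),'flux',S(90,152,65),'relay',S(95,85,12))
```

```text
plate front L,R [591.5 167.3] [568.5 -10.3] | [593.9 168.1] [573.   -8.1]
bar L,R [684.6 155.4] [663.3 -20.5]
board farL,farR,nearL,nearR [556.5 132.8] [549.8  44.6] [504.9 139.1] [497.1  50.3]
scene same [558.  134.6] [552.1  47.8] [505.7 139.9] [497.3  52.1]
spool [632.1 234.1] bat [566.  215.9] flux [598.8 -61.3] relay [518.5 -64.7]
scene spool [634.9 234.5] bat [571.9 218.9] flux [604.3 -61. ] relay [527.1 -66.9]
```

Request:
arm_command(
  targets=[
    [31,-34,0,0,0.5],
    [62,-67,0,0,0.5],
    [92,-101,0,0,0.5],
    [123,-134,0,0,0.5],
    [154,-168,0,0,0.5],
  ],
)

```text
t: 0.7
eef_pos: [343.3, -337.1, 214.6]
tcp_rot: [3.141, -0.0, 0.466]
ft_force: [0.2, -0.5, 0.7]
opening: 0.638
grip_force: 0.0
```

Request:
arm_command(
  targets=[
    [31,-34,0,0,0.5],
    [62,-67,0,0,0.5],
    [92,-101,0,0,0.5],
    [123,-134,0,0,0.5],
    [154,-168,0,0,0.5],
  ],
)

```text
t: 1.2
eef_pos: [405.3, -117.8, 214.8]
tcp_rot: [3.141, -0.0, 0.466]
ft_force: [0.7, -0.3, 0.5]
opening: 0.503
grip_force: 0.0
```

Request:
arm_command(
  targets=[
    [31,-34,0,0,0.5],
    [62,-67,0,0,0.5],
    [92,-101,0,0,0.5],
    [123,-134,0,0,0.5],
    [154,-168,0,0,0.5],
  ],
)

```text
t: 1.7
eef_pos: [467.3, 101.8, 214.7]
tcp_rot: [3.141, -0.0, 0.467]
ft_force: [1.2, -1.0, 0.6]
opening: 0.504
grip_force: 0.0
```

Request:
arm_command(
  targets=[
    [0,0,0,8,0.5],
    [0,0,0,16,0.5],
    [0,0,0,24,0.5],
    [0,0,0,32,0.5],
    [0,0,0,33.9,0.5],
  ],
)

```text
t: 2.2
eef_pos: [467.0, 99.9, 214.5]
tcp_rot: [3.141, 0.0, -0.13]
ft_force: [0.6, -0.5, 0.3]
opening: 0.498
grip_force: 0.0
```

Run:
```python
from h import *
for i in range(2): c=snap('wrist','w1.png');
s=env.state()
print({k:np.round(s[k],3) for k in('t','joints','eef_pos','tcp_rot','ft_force','opening')})
print(c['vertical_fov'],c['cx'],c['cy'],np.round(c['hand_eye'],3).tolist())
```

```text
{'t': np.float64(2.3), 'joints': array([ 0.072,  0.282,  1.908, -0.   ,  0.951,  1.768]), 'eef_pos': array([466.98 ,  99.857, 214.536]), 'tcp_rot': array([ 3.141,  0.   , -0.125]), 'ft_force': array([0.789, 0.683, 0.778]), 'opening': np.float64(0.501)}
65.70646984690485 320.92624479475313 197.89247894265932 [[-0.002, -0.967, -0.256, 71.573], [1.0, -0.002, -0.0, 0.467], [0.0, -0.256, 0.967, -170.126], [0.0, 0.0, 0.0, 1.0]]
```

View pics/w1.png

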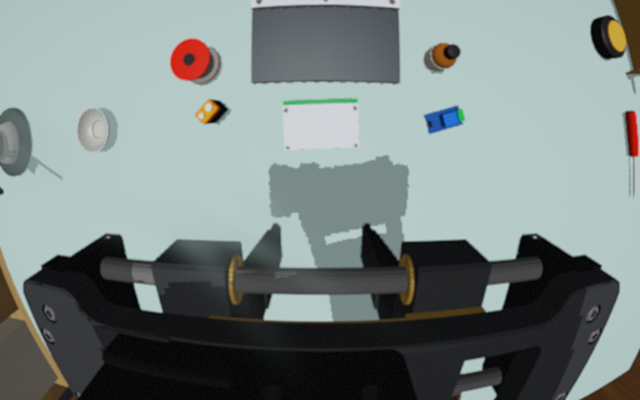

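Wrist view: plate front edge runs (253,81)–(399,83), square to the tool. The board is centred on column 321, same as the hand, with its near edge at row 150. Descending behind it.

Request:
arm_command(
  targets=[
    [0,0,50,0,0.5],
    [0,0,100,0,0.5],
    [0,0,150,0,0.5],
    [0,0,190,0,0.5],
    [0,0,209.5,0,0.5],
  ],
)

```text
t: 2.8
eef_pos: [465.8, 99.7, 2.1]
tcp_rot: [3.141, 0.004, -0.123]
ft_force: [0.4, -0.6, 0.3]
opening: 0.497
grip_force: 0.0
```

Request:
arm_command(
  targets=[
    [0,0,0,0,0.5],
    [5,0,0,0,0.5],
    [10,0,0,0,0.5],
    [15,0,0,0,0.5],
  ],
)

```text
t: 3.2
eef_pos: [483.2, 98.0, 6.4]
tcp_rot: [-3.141, -0.003, -0.125]
ft_force: [0.2, 0.3, -0.6]
opening: 0.498
grip_force: 0.0
```

Request:
arm_command(
  targets=[
    [4,0,0,0,0.5],
    [8,0,0,0,0.5],
    [12,0,0,0,0.5],
  ],
)

```text
t: 3.5
eef_pos: [494.1, 96.4, 5.4]
tcp_rot: [3.142, -0.0, -0.125]
ft_force: [-0.5, -0.0, 0.9]
opening: 0.501
grip_force: 0.5
```

Request:
arm_command(
  targets=[
    [4,0,0,0,0.5],
    [8,0,0,0,0.5],
    [12,0,0,0,0.5],
  ],
)

```text
t: 3.8
eef_pos: [506.0, 94.9, 5.1]
tcp_rot: [3.141, 0.0, -0.125]
ft_force: [-1.5, 0.0, 0.9]
opening: 0.502
grip_force: 0.5
```

Request:
arm_command(
  targets=[
    [2,0,0,0,0.5],
    [4,0,0,0,0.5],
    [5,0,0,0,0.5],
  ],
)

```text
t: 4.1
eef_pos: [510.8, 94.3, 5.1]
tcp_rot: [3.142, -0.0, -0.125]
ft_force: [-1.3, 0.4, 0.7]
opening: 0.506
grip_force: 0.3
```

Request:
arm_command(
  targets=[
    [1,0,0,0,0.5],
    [2,0,0,0,0.5],
    [2,0,0,0,0.5],
  ],
)

```text
t: 4.4
eef_pos: [512.3, 94.2, 5.0]
tcp_rot: [3.141, 0.001, -0.125]
ft_force: [-2.3, 0.2, -0.1]
opening: 0.499
grip_force: 1.4
```

Request:
arm_command(
  targets=[
    [1,0,0,0,0.5],
    [2,0,0,0,0.5],
    [2,0,0,0,0.5],
  ],
)

```text
t: 4.7
eef_pos: [512.5, 94.1, 4.9]
tcp_rot: [3.141, 0.005, -0.125]
ft_force: [-9.9, 3.3, 6.1]
opening: 0.498
grip_force: 5.2
```

Request:
arm_command(
  targets=[
    [0.3,0,-2,0,0.5],
    [0.6,0,-4,0,0.5],
    [1.1,0,-6,0,0.5],
    [1.7,0,-8,0,0.5],
    [2.3,0,-10,0,0.5],
  ],
)

```text
t: 5.2
eef_pos: [513.8, 93.8, 14.5]
tcp_rot: [3.14, 0.007, -0.125]
ft_force: [-13.9, 3.2, 3.1]
opening: 0.502
grip_force: 6.3
```

Run:
```python
from h import *
c=snap('scene','s2.png'); w=snap('wrist','w2.png')
a=cv2.imread('pics/s2.png')[130:270,280:440]; b=cv2.imread('pics/w2.png')[0:240,160:480]
a=cv2.resize(a,(640,560),interpolation=cv2.INTER_CUBIC)[:300]; b=cv2.resize(b,(640,480))[:300]
cv2.imwrite('pics/m2.png',np.vstack([a,b]))
```

```text
(no output)
```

View pics/m2.png

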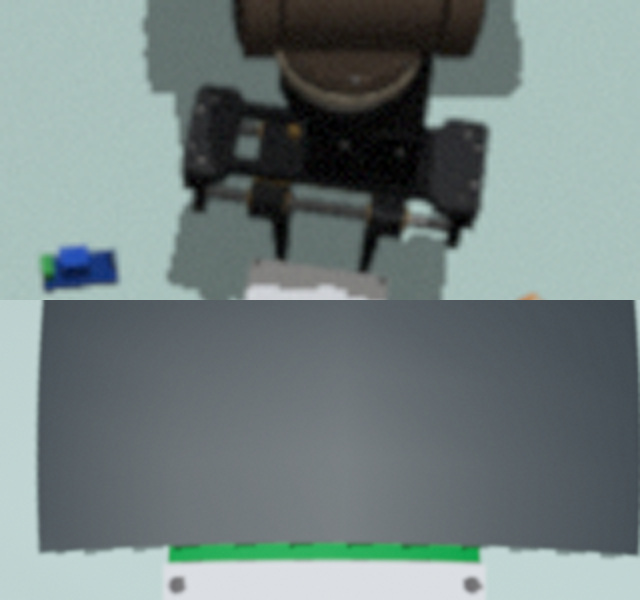

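The board is flush against the plate edge: green edge and plate front meet along row ≈545. I'll check numerically whether the near edge has risen.

```bash
cat >> h.py <<'E'
def wpix(c,p,s):
    H=np.array(c['hand_eye']); t=R.from_euler('xyz',s['tcp_rot']).as_matrix().T@(np.array(p,float)-s['eef_pos'])
    q=H[:3,:3].T@(t-H[:3,3]); f=200/np.tan(np.radians(c['vertical_fov'])/2)
    r=np.hypot(q[0],q[1]); th=np.arctan2(r,q[2]); return np.array([c['cx'],c['cy']])+f*th*q[:2]/r
def pl(x,y,z,o=(581.5,79),a=-.125):
    return [o[0]+x*np.cos(a)-y*np.sin(a),o[1]+x*np.sin(a)+y*np.cos(a),z]
def board(th,x,z):  # plate-frame x,z of board point (own x,z) at tilt th deg about bottom far corner
    th=np.radians(th); dx=x-30; dz=z+9.5
    return dx*np.cos(th)+dz*np.sin(th), -dx*np.sin(th)+dz*np.cos(th)
E
python3 - <<'E'
from h import *
s=env.state(); w=env.read_camera('wrist')
g=cv2.cvtColor(w['frame'],cv2.COLOR_RGB2GRAY)
print(s['eef_pos'].round(1) if hasattr(s['eef_pos'],'round') else s['eef_pos'])
print('plate edge',wpix(w,pl(0,7,12),s))
for th in(0,5,10,15):
    print(th,[wpix(w,pl(*[board(th,x,3.5)[0],7,board(th,x,3.5)[1]]),s).round(0) for x in(-30,24)],'corner width',[wpix(w,pl(board(th,-30,3.5)[0],y,board(th,-30,3.5)[1]),s)[0].round() for y in(52,-38)])
print(g[110:260:3,321].tolist())
E
```

```text
[513.8  93.8  14.6]
plate edge [318.7650714  122.32956947]
0 [array([319., 226.]), array([319., 133.])] corner width [np.float64(244.0), np.float64(394.0)]
5 [array([319., 227.]), array([319., 131.])] corner width [np.float64(242.0), np.float64(396.0)]
10 [array([319., 227.]), array([319., 129.])] corner width [np.float64(240.0), np.float64(398.0)]
15 [array([319., 226.]), array([319., 127.])] corner width [np.float64(237.0), np.float64(401.0)]
[125, 124, 124, 123, 129, 131, 137, 215, 222, 221, 222, 222, 222, 222, 222, 222, 222, 223, 222, 222, 222, 222, 222, 222, 222, 222, 222, 222, 221, 222, 197, 176, 170, 169, 170, 169, 171, 169, 171, 165, 144, 144, 144, 146, 145, 144, 144, 143, 144, 143]
```

Run:
```python
from h import *
s=env.state(); w=env.read_camera('wrist'); g=cv2.cvtColor(w['frame'],cv2.COLOR_RGB2GRAY)
for r in(140,180,205,218): print(r,g[r,225:275].tolist(),g[r,370:420].tolist())
for th in(0,5,10,15):
  for x in(-25,0,20):
    print(th,x,[wpix(w,pl(board(th,x,3.5)[0],y,board(th,x,3.5)[1]),s).round(0).tolist() for y in(52,-38)])
```

```text
140 [207, 207, 207, 207, 207, 208, 208, 207, 207, 207, 207, 207, 208, 207, 207, 210, 215, 219, 213, 194, 158, 127, 115, 114, 117, 123, 148, 188, 215, 223, 222, 222, 222, 222, 222, 222, 221, 222, 222, 221, 222, 222, 222, 222, 222, 221, 222, 222, 222, 221] [222, 222, 222, 222, 221, 221, 222, 222, 222, 222, 221, 222, 222, 222, 221, 222, 222, 221, 222, 222, 216, 194, 156, 126, 115, 112, 114, 119, 141, 175, 203, 216, 217, 211, 207, 208, 208, 207, 207, 207, 207, 207, 207, 207, 207, 207, 208, 208, 208, 207]
180 [205, 205, 205, 206, 205, 206, 206, 206, 206, 207, 206, 206, 206, 206, 206, 208, 212, 216, 219, 219, 219, 220, 220, 219, 220, 221, 220, 220, 220, 220, 221, 221, 221, 221, 222, 221, 221, 221, 222, 221, 222, 221, 222, 222, 222, 222, 222, 222, 222, 222] [222, 222, 222, 222, 222, 221, 222, 222, 222, 221, 222, 222, 222, 222, 222, 221, 222, 222, 222, 222, 222, 222, 221, 222, 222, 222, 222, 222, 222, 222, 222, 220, 216, 207, 199, 197, 204, 209, 202, 179, 152, 143, 142, 144, 143, 144, 145, 143, 144, 143]
205 [149, 149, 149, 150, 150, 150, 150, 151, 151, 150, 152, 152, 152, 152, 152, 152, 155
[... 685 characters left out ...]
71, 171, 171, 170, 171, 170, 170, 169, 170, 170, 170, 169, 171, 170, 169, 169, 168, 169, 169, 167, 160, 152, 149, 151, 155, 162, 167, 169, 166, 159, 149, 144, 143, 143, 143, 144, 143, 143, 144, 143, 144, 143, 144, 144, 143, 144, 144, 143]
0 -25 [[244.0, 218.0], [395.0, 217.0]]
0 0 [[241.0, 176.0], [397.0, 176.0]]
0 20 [[239.0, 142.0], [399.0, 141.0]]
5 -25 [[242.0, 218.0], [397.0, 218.0]]
5 0 [[240.0, 175.0], [398.0, 175.0]]
5 20 [[239.0, 140.0], [399.0, 139.0]]
10 -25 [[239.0, 218.0], [399.0, 218.0]]
10 0 [[238.0, 173.0], [400.0, 173.0]]
10 20 [[238.0, 138.0], [400.0, 137.0]]
15 -25 [[237.0, 217.0], [401.0, 216.0]]
15 0 [[237.0, 171.0], [401.0, 171.0]]
15 20 [[238.0, 136.0], [400.0, 135.0]]
```

Width ratio of the near end to the far end (159/161) gives a tilt of about 9–10°, so friction is lifting the edge. Continuing along the arc.

Request:
arm_command(
  targets=[
    [0.7,0,-2,0,0.5],
    [1.5,0,-4,0,0.5],
    [2.3,0,-6,0,0.5],
    [3.2,0,-8,0,0.5],
    [4.1,0,-9.9,0,0.5],
  ],
)

```text
t: 5.9
eef_pos: [516.8, 93.4, 24.3]
tcp_rot: [3.14, 0.009, -0.125]
ft_force: [-17.3, 2.8, 6.2]
opening: 0.496
grip_force: 8.4
```

Request:
arm_command(
  targets=[
    [1,0,-1.8,0,0.5],
    [2.1,0,-3.6,0,0.5],
    [3.2,0,-5.3,0,0.5],
    [4.4,0,-7,0,0.5],
    [5.6,0,-8.7,0,0.5],
  ],
)

```text
t: 6.4
eef_pos: [521.7, 92.8, 33.2]
tcp_rot: [3.14, 0.01, -0.125]
ft_force: [-18.9, 4.2, 14.8]
opening: 0.503
grip_force: 11.0
```

Run:
```python
from h import *
s=env.state(); w=env.read_camera('wrist'); cv2.imwrite('pics/w3.png',w['frame'][:,:,::-1])
cv2.imwrite('pics/w3c.png',cv2.resize(w['frame'][90:290,190:450,::-1],None,fx=3,fy=3,interpolation=cv2.INTER_CUBIC)[:600])
print(s['ft_force'],s['eef_pos'])
```

```text
[-18.94368761   4.22086078  14.82395124] [521.74549034  92.75142267  33.17721004]
```

View pics/w3c.png

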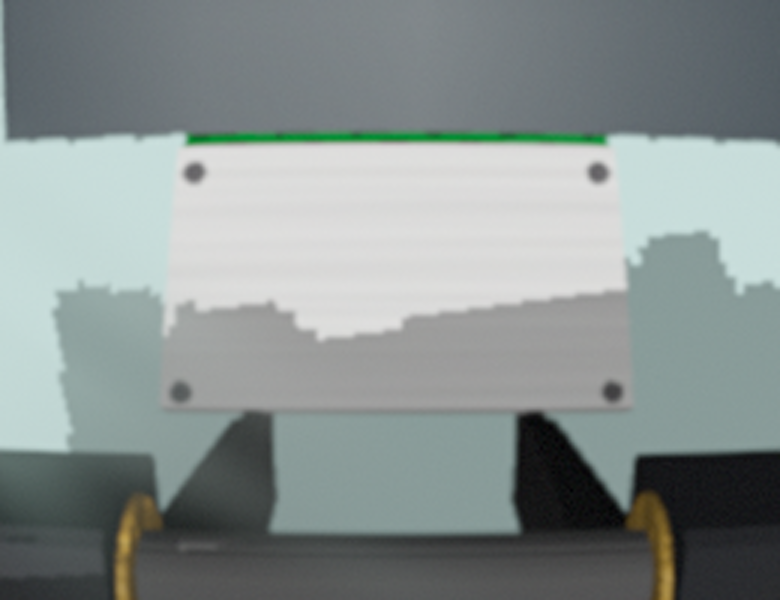

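Crop shows the board tilted about 30°, square (near edge at row 410, columns 165–630), far edge still at the plate, both fingers behind it. The compression is along the board, so I'll ease the bias slightly and continue.

Request:
arm_command(
  targets=[
    [1,0,-1.8,0,0.5],
    [2.2,0,-3.5,0,0.5],
    [3.5,0,-5.2,0,0.5],
    [4.9,0,-6.8,0,0.5],
    [6.3,0,-8.3,0,0.5],
  ],
)

```text
t: 6.95
eef_pos: [531.9, 91.7, 42.2]
tcp_rot: [3.141, 0.001, -0.125]
ft_force: [-1.0, -0.1, 0.9]
opening: 0.499
grip_force: 0.5
```

Request:
arm_command(
  targets=[
    [1.6,0,-1.4,0,0.5],
    [3.2,0,-2.8,0,0.5],
    [4.9,0,-4.1,0,0.5],
    [6.6,0,-5.4,0,0.5],
    [8.3,0,-6.6,0,0.5],
  ],
)

```text
t: 7.45
eef_pos: [541.3, 90.5, 48.7]
tcp_rot: [3.142, -0.0, -0.125]
ft_force: [-0.5, 0.8, -0.2]
opening: 0.501
grip_force: 0.5
```

Force dropped, so I need to check the board's attitude.

Run:
```python
from h import *
w=env.read_camera('wrist'); c=env.read_camera('scene')
a=cv2.resize(w['frame'][90:290,190:450,::-1],None,fx=2,fy=2); b=cv2.resize(c['frame'][150:260,290:420,::-1],None,fx=2,fy=2,interpolation=cv2.INTER_CUBIC)
b=cv2.copyMakeBorder(b,0,400-b.shape[0],0,0,cv2.BORDER_CONSTANT)
cv2.imwrite('pics/m4.png',np.hstack([a,b])[:400])
```

```text
(no output)
```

View pics/m4.png

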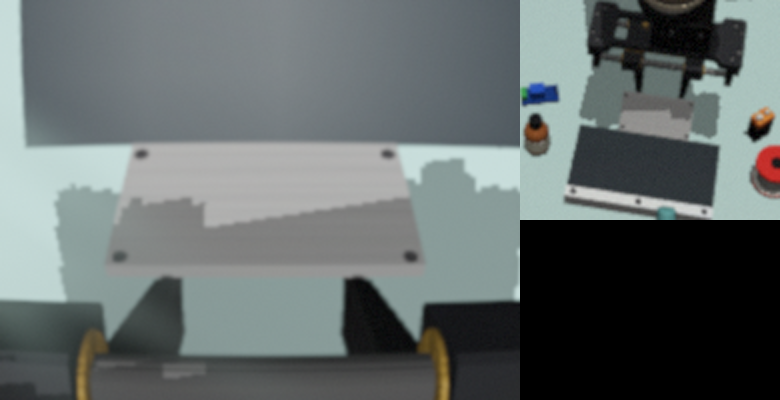

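Board is at about 50°, square, and resting on the fingertips (edge at row 268). From here I'll push mostly horizontally.

Request:
arm_command(
  targets=[
    [2,0,0,0,0.5],
    [4,0,0,0,0.5],
    [6,0,0,0,0.5],
    [8,0,0,0,0.5],
    [10,0,0,0,0.5],
  ],
)

```text
t: 8.05
eef_pos: [550.8, 89.3, 48.7]
tcp_rot: [3.141, 0.001, -0.125]
ft_force: [-5.9, 1.6, 9.5]
opening: 0.499
grip_force: 5.1
```

Request:
arm_command(
  targets=[
    [2,0,0,0,0.5],
    [4,0,0,0,0.5],
    [6,0,0,0,0.5],
    [8,0,0,0,0.5],
    [10,0,0,0,0.5],
  ],
)

```text
t: 8.55
eef_pos: [560.0, 88.4, 51.5]
tcp_rot: [-3.142, 0.001, -0.124]
ft_force: [-17.7, 0.7, 49.0]
opening: 0.501
grip_force: 24.9
```

Run:
```python
from h import *
w=env.read_camera('wrist'); c=env.read_camera('scene'); print(env.state()['ft_force'])
a=cv2.resize(w['frame'][90:290,190:450,::-1],None,fx=2,fy=2); b=cv2.resize(c['frame'][150:260,290:420,::-1],None,fx=2,fy=2,interpolation=cv2.INTER_CUBIC)
b=cv2.copyMakeBorder(b,0,400-b.shape[0],0,0,cv2.BORDER_CONSTANT)
cv2.imwrite('pics/m5.png',np.hstack([a,b])[:400])
```

```text
[-14.53546104   0.9186583   41.91884403]
```

View pics/m5.png

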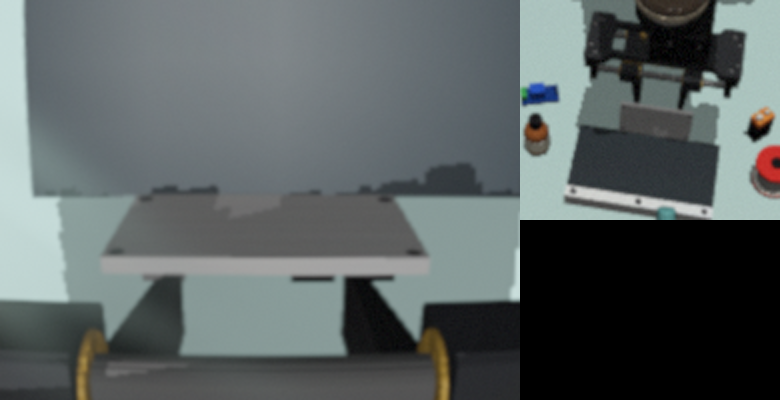

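The board is at about 65° and friction is pressing its edge down (42 N vertical). Relieve it by raising with the edge.

Request:
arm_command(
  targets=[
    [-0.5,0,-1.5,0,0.5],
    [-0.5,0,-3,0,0.5],
    [-0.5,0,-4,0,0.5],
    [-0.5,0,-4,0,0.5],
  ],
)

```text
t: 9.05
eef_pos: [560.7, 88.1, 53.4]
tcp_rot: [-3.142, -0.001, -0.125]
ft_force: [-2.8, -0.6, 9.2]
opening: 0.496
grip_force: 4.5
```

Request:
arm_command(
  targets=[
    [2,0,-0.7,0,0.5],
    [4,0,-1.3,0,0.5],
    [6,0,-1.8,0,0.5],
    [6,0,-1.8,0,0.5],
  ],
)

```text
t: 9.45
eef_pos: [567.1, 87.4, 55.0]
tcp_rot: [-3.141, -0.002, -0.125]
ft_force: [-1.4, -0.7, 7.1]
opening: 0.503
grip_force: 3.4
```

Request:
arm_command(
  targets=[
    [2,0,-0.5,0,0.5],
    [4,0,-0.8,0,0.5],
    [6,0,-1,0,0.5],
    [6,0,-1,0,0.5],
  ],
)

```text
t: 9.85
eef_pos: [573.0, 86.6, 55.7]
tcp_rot: [-3.142, -0.001, -0.125]
ft_force: [0.2, -0.0, 5.4]
opening: 0.502
grip_force: 2.9
```

Run:
```python
from h import *
w=env.read_camera('wrist'); c=env.read_camera('scene'); print(env.state()['ft_force'])
a=cv2.resize(w['frame'][90:290,190:450,::-1],None,fx=2,fy=2); b=cv2.resize(c['frame'][150:260,290:420,::-1],None,fx=2,fy=2,interpolation=cv2.INTER_CUBIC)
b=cv2.copyMakeBorder(b,0,400-b.shape[0],0,0,cv2.BORDER_CONSTANT)
cv2.imwrite('pics/m6.png',np.hstack([a,b])[:400])
```

```text
[-0.45239451  0.17876504  6.05784024]
```

View pics/m6.png

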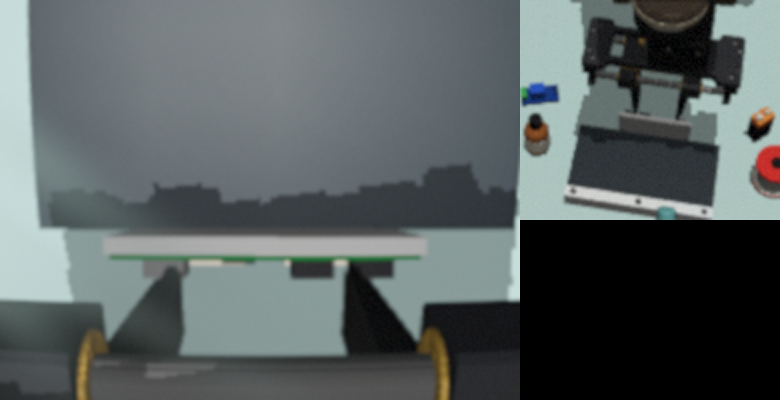

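Board is now nearly vertical, top edge at row ~245 and the parts side facing the fingers. Push it on over.

Request:
arm_command(
  targets=[
    [2,0,0,0,0.5],
    [4,0,0,0,0.5],
    [6,0,0,0,0.5],
    [8,0,0,0,0.5],
  ],
)

```text
t: 10.35
eef_pos: [580.7, 85.6, 55.5]
tcp_rot: [-3.142, -0.001, -0.125]
ft_force: [0.6, 0.1, 3.2]
opening: 0.502
grip_force: 1.8
```

Request:
arm_command(
  targets=[
    [2,0,0.5,0,0.5],
    [4,0,1,0,0.5],
    [6,0,1.5,0,0.5],
    [8,0,2,0,0.5],
  ],
)

```text
t: 10.75
eef_pos: [588.8, 84.6, 53.5]
tcp_rot: [-3.142, -0.001, -0.125]
ft_force: [2.0, 0.3, 5.0]
opening: 0.498
grip_force: 2.2
```

```bash
cat > chk.py <<'E'
from h import *
s=env.state(); w=env.read_camera('wrist'); t=env.read_camera('top'); f=w['frame']
print(np.round(s['t'],2),np.round(s['eef_pos'],1),np.round(s['ft_force'],1))
for col in (270,320,370): print(col,[f[r,col].tolist() for r in range(100,270,8)])
hsv=cv2.cvtColor(f,cv2.COLOR_RGB2HSV); m=cv2.inRange(hsv,(45,80,30),(85,255,255)); m[:, :200]=0; m[:,440:]=0
ys,xs=np.nonzero(m); print('green n',len(xs), (xs.min(),xs.max(),ys.min(),ys.max()) if len(xs) else '')
E
python3 chk.py
```

```text
10.75 [588.8  84.6  53.5] [2.  0.3 5. ]
270 [[122, 129, 134], [122, 129, 133], [121, 127, 131], [121, 128, 130], [119, 127, 130], [118, 125, 128], [114, 122, 126], [111, 118, 123], [109, 117, 121], [105, 113, 117], [102, 111, 114], [57, 64, 69], [62, 70, 72], [149, 150, 149], [108, 116, 111], [97, 98, 98], [71, 74, 74], [38, 44, 41], [46, 53, 51], [55, 61, 58], [51, 56, 56], [51, 55, 54]]
320 [[127, 134, 136], [128, 134, 137], [126, 133, 136], [127, 132, 136], [125, 131, 135], [121, 128, 132], [118, 125, 130], [117, 124, 128], [114, 120, 124], [110, 118, 122], [107, 114, 118], [101, 109, 114], [57, 62, 65], [209, 209, 208], [113, 117, 112], [4, 74, 28], [68, 84, 41], [71, 100, 85], [134, 153, 151], [135, 153, 152], [137, 154, 152], [78, 90, 88]]
370 [[115, 122, 126], [114, 122, 127], [112, 121, 124], [113, 120, 124], [112, 120, 124], [110, 117, 121], [109, 118, 122], [106, 114, 117], [104, 112, 116], [101, 109, 114], [99, 107, 114], [57, 63, 67], [54, 60, 64], [153, 154, 152], [109, 116, 110], [22, 30, 25], [13, 13, 13], [6, 6, 11], [20, 19, 20], [19, 23, 22], [14, 15, 15], [40, 42, 43]]
green n 1750 (np.int64(245), np.int64(399), np.int64(212), np.int64(236))
```

Request:
arm_command(
  targets=[
    [3,0,0,0,0.5],
    [6,0,0,0,0.5],
    [9,0,0,0,0.5],
    [12,0,0,0,0.5],
  ],
)

```text
t: 11.25
eef_pos: [600.0, 83.1, 53.1]
tcp_rot: [3.141, 0.001, -0.125]
ft_force: [-0.3, 0.7, -0.6]
opening: 0.499
grip_force: 0.0
```

```bash
python3 chk.py
```

```text
11.25 [600.   83.1  53.1] [-0.3  0.7 -0.6]
270 [[224, 228, 232], [214, 218, 222], [121, 128, 132], [119, 126, 130], [117, 126, 129], [117, 124, 128], [113, 121, 124], [112, 119, 122], [107, 116, 120], [225, 229, 233], [37, 179, 90], [95, 91, 93], [111, 110, 111], [106, 110, 107], [50, 113, 68], [45, 112, 66], [37, 84, 49], [36, 45, 40], [43, 53, 45], [50, 57, 52], [47, 55, 50], [52, 57, 55]]
320 [[225, 229, 232], [185, 188, 192], [127, 133, 137], [125, 132, 135], [122, 129, 132], [121, 129, 132], [120, 126, 130], [115, 123, 127], [112, 119, 124], [225, 229, 233], [43, 182, 94], [38, 179, 91], [15, 113, 50], [4, 111, 49], [10, 107, 47], [133, 125, 65], [32, 110, 50], [17, 107, 48], [26, 107, 50], [131, 152, 147], [134, 154, 152], [79, 89, 87]]
370 [[225, 228, 232], [213, 216, 220], [113, 121, 125], [111, 119, 123], [112, 119, 123], [109, 116, 121], [107, 115, 119], [106, 113, 118], [104, 113, 117], [226, 229, 233], [24, 177, 85], [30, 27, 30], [37, 36, 38], [37, 42, 40], [7, 109, 47], [0, 107, 43], [12, 37, 18], [12, 13, 15], [16, 20, 21], [20, 20, 21], [19, 20, 20], [40, 41, 43]]
green n 6233 (np.int64(256), np.int64(388), np.int64(178), np.int64(250))
```

It has come over: parts up, alum lip at row ~172, green below. Raise the hand and back off to measure.

Request:
arm_command(
  targets=[
    [-5,0,-30,0,0.5],
    [-40,0,-60,0,0.5],
    [-80,0,-90,0,0.5],
    [-110,0,-100,0,0.5],
    [-110,0,-100,0,0.5],
  ],
)

```text
t: 11.85
eef_pos: [488.3, 97.3, 155.1]
tcp_rot: [-3.141, -0.001, -0.124]
ft_force: [0.3, 0.2, -0.6]
opening: 0.496
grip_force: 0.0
```

```bash
cat > pose.py <<'E'
from h import *
from scipy.optimize import least_squares
env.read_camera('wrist'); env.read_camera('wrist'); s=env.state(); w=env.read_camera('wrist'); f=w['frame']
print(np.round(s['t'],2),np.round(s['eef_pos'],1),np.round(s['ft_force'],1))
hsv=cv2.cvtColor(f,cv2.COLOR_RGB2HSV); m=cv2.inRange(hsv,(45,80,40),(85,255,255)); m[:,:240]=0; m[:,400:]=0
m=cv2.morphologyEx(m,cv2.MORPH_OPEN,np.ones((2,2)))
ys,xs=np.nonzero(m); print(len(xs),xs.min(),xs.max(),ys.min(),ys.max())
# inverse: pixel -> plate frame at height z
def inv(u,v,z):
    g=lambda p: wpix(w,pl(p[0],p[1],z),s)-[u,v]
    return least_squares(g,[30,5]).x.round(1)
b=cv2.minAreaRect(np.c_[xs,ys].astype(np.float32)); P=cv2.boxPoints(b); print(P.round(1).tolist())
print('green corners, plate frame z=19',[inv(*p,19).tolist() for p in P])
for col in (270,285,300,320,340,355): print(col,[int(x) for x in f[max(0,ys.min()-40):ys.max()+12:2,col].mean(1)])
print('plate front row',[wpix(w,pl(0,y,12),s).round(1).tolist() for y in(60,-60)],'bar',[wpix(w,pl(95,y,20),s).round(1).tolist() for y in(60,-60)])
E
python3 pose.py
```

```text
11.95 [491.3  97.  153.9] [ 0.4 -0.4 -0.3]
3314 277 369 50 103
[[277.0, 50.0], [369.0, 50.0], [369.0, 103.0], [277.0, 103.0]]
green corners, plate frame z=19 [[48.9, 49.0], [49.0, -41.0], [-4.8, -40.9], [-4.8, 49.1]]
270 [81, 97, 98, 99, 99, 99, 99, 101, 102, 102, 103, 104, 103, 106, 106, 106, 108, 110, 109, 111, 110, 110, 111, 112, 113, 112, 113, 113, 115, 115, 116, 115, 115, 117, 117, 117, 117, 118, 117, 118, 117, 117, 119, 119, 110, 185, 202, 201, 201, 201, 201, 201, 201]
285 [94, 100, 100, 101, 102, 104, 102, 102, 105, 105, 106, 106, 107, 109, 109, 109, 120, 199, 218, 204, 132, 124, 162, 166, 168, 168, 168, 165, 110, 105, 114, 116, 116, 117, 116, 118, 118, 117, 116, 115, 129, 205, 218, 216, 217, 217, 156, 161, 200, 202, 201, 200, 201]
300 [98, 100, 100, 102, 102, 103, 103, 104, 104, 105, 106, 107, 108, 109, 110, 109, 139, 208, 216, 196, 116, 111, 111, 113, 112, 114, 114, 116, 112, 116, 118, 117, 118, 127, 173, 182, 156, 123, 121, 121, 145, 211, 217, 217, 217, 214, 151, 141, 191, 202, 201, 201, 201]
320 [98, 100, 101, 103, 102, 103, 104, 103, 106, 107, 108, 108, 109, 109, 111, 109, 146, 212, 216, 189, 113, 113, 113, 112, 114, 114, 116, 116, 115, 106, 116, 118, 117, 129, 157, 161, 140, 120, 121, 122, 121, 121, 121, 120, 120, 119, 124, 168, 201, 201, 201, 201, 201]
340 [96, 97, 97, 100, 100, 100, 101, 102, 104, 104, 105, 105, 108, 107, 108, 108, 139, 209, 217, 195, 111, 105, 81, 79, 79, 81, 83, 73, 87, 115, 115, 112, 89, 95, 139, 141, 129, 117, 117, 117, 146, 211, 217, 217, 217, 214, 155, 168, 201, 201, 201, 201, 201]
355 [95, 96, 95, 97, 97, 100, 97, 100, 100, 101, 101, 103, 104, 103, 103, 104, 120, 200, 217, 203, 128, 104, 83, 76, 76, 77, 78, 74, 70, 111, 110, 110, 111, 110, 125, 139, 132, 113, 113, 112, 127, 206, 217, 217, 216, 216, 158, 154, 200, 201, 201, 201, 201]
plate front row [[267.2, 99.0], [386.6, 99.3]] bar [[266.6, 7.7], [387.1, 8.5]]
```

Board lies flat, parts up: green spans plate x −5…49 (54 mm ✓), y centre +4, square. Now descend behind it to z ≈ 16 and push it home.

Request:
arm_command(
  targets=[
    [0,0,45,0,0.5],
    [0,0,90,0,0.5],
    [0,0,125,0,0.5],
    [0,0,138.5,0,0.5],
    [0,0,138.5,0,0.5],
  ],
)

```text
t: 12.5
eef_pos: [490.6, 96.5, 12.0]
tcp_rot: [3.141, 0.005, -0.125]
ft_force: [0.2, -0.7, 0.5]
opening: 0.499
grip_force: 0.0
```

Request:
arm_command(
  targets=[
    [15,0,0,0,0.5],
    [35,0,0,0,0.5],
    [55,0,0,0,0.5],
    [66,0,0,0,0.5],
    [70,0,0,0,0.5],
  ],
)

```text
t: 13.0
eef_pos: [561.6, 87.9, 15.2]
tcp_rot: [-3.142, -0.001, -0.125]
ft_force: [-0.4, 1.1, -0.0]
opening: 0.501
grip_force: 0.0
```

Request:
arm_command(
  targets=[
    [4,0,0,0,0.5],
    [8,0,0,0,0.5],
    [12,0,0,0,0.5],
    [16,0,0,0,0.5],
    [20,0,0,0,0.5],
  ],
)

```text
t: 13.5
eef_pos: [580.4, 85.6, 15.0]
tcp_rot: [3.141, 0.0, -0.125]
ft_force: [-0.6, 0.3, 0.0]
opening: 0.497
grip_force: 0.5
```

Request:
arm_command(
  targets=[
    [4,0,0,0,0.5],
    [8,0,0,0,0.5],
    [12,0,0,0,0.5],
    [16,0,0,0,0.5],
    [20,0,0,0,0.5],
  ],
)

```text
t: 14.0
eef_pos: [600.4, 83.1, 14.9]
tcp_rot: [3.142, 0.0, -0.125]
ft_force: [-1.2, 0.0, 0.3]
opening: 0.502
grip_force: 0.5
```

Request:
arm_command(
  targets=[
    [2,0,0,0,0.5],
    [4,0,0,0,0.5],
    [5,0,0,0,0.5],
    [5,0,0,0,0.5],
  ],
)

```text
t: 14.4
eef_pos: [605.2, 82.5, 14.9]
tcp_rot: [3.142, -0.0, -0.125]
ft_force: [-0.1, 0.7, 0.2]
opening: 0.5
grip_force: 0.0
```

Request:
arm_command(
  targets=[
    [1,0,0,0,0.5],
    [2,0,0,0,0.5],
    [2,0,0,0,0.5],
  ],
)

```text
t: 14.7
eef_pos: [606.5, 82.3, 14.9]
tcp_rot: [3.141, 0.001, -0.125]
ft_force: [-4.0, 1.3, 1.2]
opening: 0.501
grip_force: 1.9
```

Contact with the stop bar. One more small press, then back off and measure.

Request:
arm_command(
  targets=[
    [1,0,0,0,0.5],
    [2,0,0,0,0.5],
    [2,0,0,0,0.5],
  ],
)

```text
t: 15.0
eef_pos: [606.7, 82.3, 14.8]
tcp_rot: [3.141, 0.005, -0.125]
ft_force: [-12.1, 1.6, 8.8]
opening: 0.496
grip_force: 6.3
```

Request:
arm_command(
  targets=[
    [-5,0,0,0,0.5],
    [-20,0,-5,0,0.5],
    [-60,0,-40,0,0.5],
    [-100,0,-80,0,0.5],
    [-115,0,-120,0,0.5],
  ],
)

```text
t: 15.5
eef_pos: [493.0, 96.3, 133.4]
tcp_rot: [3.141, 0.003, -0.125]
ft_force: [1.0, 0.4, 0.7]
opening: 0.505
grip_force: 0.0
```

```bash
python3 pose.py
```

```text
15.6 [495.8  96.8 138.2] [ 0.7 -0.2 -0.3]
3365 275 372 13 67
[[274.6000061035156, 66.0], [275.20001220703125, 12.300000190734863], [372.6000061035156, 13.300000190734863], [372.0, 67.0]]
green corners, plate frame z=19 [[35.2, 49.7], [89.6, 49.8], [88.8, -42.2], [34.2, -40.8]]
270 [217, 217, 218, 190, 80, 84, 99, 99, 99, 101, 100, 101, 103, 105, 104, 105, 105, 107, 107, 109, 108, 108, 111, 112, 112, 113, 114, 114, 114, 115, 116, 116, 117, 117, 117, 118, 119, 118, 120, 119]
285 [217, 217, 215, 183, 217, 219, 164, 117, 161, 164, 165, 165, 167, 161, 92, 86, 105, 104, 105, 106, 106, 107, 109, 109, 111, 111, 135, 208, 219, 220, 220, 221, 171, 60, 109, 121, 122, 123, 123, 123]
300 [217, 217, 211, 177, 217, 215, 146, 95, 97, 99, 100, 99, 102, 103, 103, 105, 105, 106, 107, 123, 170, 182, 156, 109, 113, 112, 151, 215, 219, 219, 220, 218, 147, 65, 108, 122, 123, 124, 123, 125]
320 [217, 218, 206, 195, 219, 212, 128, 97, 98, 100, 100, 92, 90, 84, 88, 97, 104, 105, 98, 107, 128, 137, 124, 112, 113, 112, 113, 115, 116, 116, 117, 118, 102, 97, 120, 122, 124, 124, 124, 124]
340 [217, 217, 211, 185, 219, 214, 143, 89, 67, 68, 67, 69, 69, 64, 35, 91, 103, 103, 89, 94, 106, 107, 107, 108, 111, 109, 154, 215, 220, 219, 220, 217, 143, 65, 115, 122, 120, 122, 122, 122]
355 [217, 217, 215, 180, 217, 219, 163, 90, 70, 65, 65, 67, 67, 63, 34, 70, 101, 102, 101, 103, 170, 190, 173, 108, 105, 107, 135, 210, 220, 219, 219, 221, 167, 57, 106, 118, 116, 116, 118, 118]
plate front row [[265.1, 103.5], [390.4, 103.9]] bar [[264.6, 7.6], [390.9, 8.5]]
```

Front edge at plate x ≈ 35, so the centre is at 65: home, square within about 1°, y ≈ +4, and the hand is clear.

```bash
python3 -c "
from cell import env
print(env.job_done())"
```

```text
the job is handed in; nothing more can be done
None
```

The power board is turned parts up and snug and square against the stop bar, with the hand clear and no contact with the bystanders; the job was handed in at about 16 s, and its result was not reported.

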